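# Fit the 12 mm handle panel to a paint caddy

### The arm

A 6-joint arm with a two-finger parallel gripper is mounted at the origin on the work surface. World frame = base frame: x ahead of the robot, y to its left, z up, the work surface at z = 0. Lengths are in mm, angles in degrees, forces in N, time in s.
With the tool pointing down it reaches from about 300 to 850 mm from the base axis. Payload 4.2 kg.
Tool frame: the origin (TCP) lies midway between the tips of the shut fingers; the grasp point (between the pads) lies 19 mm behind it (env.tcp_to_grasp is the distance from the TCP to the grasp point, in mm); z points along the fingers, x is the direction in which the jaws open and shut, and the axes are right-handed (so a half turn about z gives the same grasp; the last joint's range is limited). The gripper opens to 91 mm and grips with 3 to 60 N. Pads are 32 mm wide; open, the fingers measure 118 mm over their backs; the gripper's body (76 mm by 178 mm) begins 60 mm behind the grasp point.
Start: joints at [-73.797, 18.312, 89.639, -0, 72.044, -1.146], TCP at [171.465, -548.858, 193.776] pointing down, gripper open.
Joint ranges: [-177.97, 177.97], [-48.28, 115.42], [12.27, 149.76], [-77.06, 257.06], [2.81, 150.46], [-146.56, 146.56]. Speed limits (degrees/s): [147.25, 147.25, 180, 180, 180, 180].

### API

Orientations are given as [roll, pitch, yaw] about the fixed x, y, z axes, in that order (R = Rz(yaw) Ry(pitch) Rx(roll)).
In Python, from workcell import env gives the robot as it stands.
- The arm moves only by the tool drive_tool, never from a script. Its argument "motion" is a list of rows, each a list of 2 entries, a list of its own where there are three numbers: the shift along the world's x, y, z in m, then the turn, a rotation vector about the world's x, y, z in rad. In form: [[[dx, dy, dz], [wx, wy, wz]], ...]. A call has exactly 10 rows; each row shifts and turns the commanded pose from where the row before left it; what a row does not reach is not made up. A row lasts 1/12 s, in which the tool goes at most 41.7 mm and 7.16 degrees, less where a joint would pass 70% of its speed; a pose out of reach is approached as far as the arm can. A call is refused whole if a number of a shift passes 0.0417 or a number of a turn 0.125, either way. A call with a gripper value outside its range is refused whole. "claw" is the opening, from 0 (shut) to 1 (fully open), set as the call begins (left out, the last holds). The fingers move at their own pace and stop on an object; "force" is the grip in N (left out, the last holds). Time passes only in rows, so rows that do not move let the fingers close, or fill a call up. It gives the time, the measured TCP pose, the force and the opening at its end, in the units of the state.
- env.state(): the state, without advancing time (a new reading comes with each control period).
- env.grab_frame(name): name is "scene" or "top" or "wrist"; returns the picture (480x640x3 uint8, red, green, blue); there is no depth.
- env.camera_params(name): a dict with "fov_y" (degrees; the focal length in pixels is half the picture's height over the tangent of half this angle, whatever the lens; pixels are square), "cx", "cy" (the principal point, pixels), "pose" (4x4, takes a point from camera to world coordinates). Camera axes: x right, y down, z forward; pixel columns grow to the right and rows downward; lengths in mm; the calibration is good to about 2 mm. A picture is of the moment at which its call begins: read the wrist's pose just before it. camera_params takes no time and is no camera call; for the wrist camera it gives the pose at the moment of the call.
- env.job_done(): hands the job in, once; it reports no verdict.
The state is a dict: "time_s": time; "qpos": joint angles; "qvel": joint speeds; "effort": joint torques, N m; "ee_pos": TCP position; "ee_rot": TCP orientation; "force": force on the tool from outside, world axes, zero at the start; "torque": the same for the moment, N m; "gripper_width": finger opening in mm.
Only numpy, scipy, OpenCV 4.12 (cv2) and the standard library are available. Lean on these libraries where they do the work, as an engineer would, in place of code of your own. Each camera call takes 0.05 s, during which the arm holds its last target.

### The job

The caddy base in the cradle is grooved for a 12 mm handle panel; thicker ones will not go in. Find which of the three panels in the rack is 12 mm thick by pinching them, and leave the other two standing in their bays. Fit it hand hole up in the groove - feel for the groove, it lies somewhat left of the cradle's middle - press it fully down, slide it along until it butts against the closed far end, and let go of it standing upright. Be gentle, a panel must never bear on the caddy with more than about 60 N, and leave everything else on the table where it is.

Things in the scene. Friction and masses are not known exactly. Their poses are not given: they have to be found in the camera images.
- panel_p: one of three light plywood handle panels, alike but for thickness: one is 12, one 15, one 18 mm (not marked which: pinch to find out). 150 mm long, 130 high, 0.1 to 0.26 kg, hand hole 80 x 25 mm; the bar over the hole is 130 mm long and spans 95 to 130 mm above the underside. Stands on its long edge in a bay of the rack. Origin: middle of the underside; x along its length, y through its thickness, z up.
- panel_q: one of three light plywood handle panels, alike but for thickness: one is 12, one 15, one 18 mm (not marked which: pinch to find out). 150 mm long, 130 high, 0.1 to 0.26 kg, hand hole 80 x 25 mm; the bar over the hole is 130 mm long and spans 95 to 130 mm above the underside. Stands on its long edge in a bay of the rack. Origin: middle of the underside; x along its length, y through its thickness, z up.
- panel_r: one of three light plywood handle panels, alike but for thickness: one is 12, one 15, one 18 mm (not marked which: pinch to find out). 150 mm long, 130 high, 0.1 to 0.26 kg, hand hole 80 x 25 mm; the bar over the hole is 130 mm long and spans 95 to 130 mm above the underside. Stands on its long edge in a bay of the rack. Origin: middle of the underside; x along its length, y through its thickness, z up.
- rack: dark wooden rack, fixed: foot board 170 x 220 x 20 mm on which the panels stand, in three bays 75 mm apart along its y, each panel parallel to its x. Blue fins, tops 65 mm above the table, leave each bay 22 mm wide; they stand 36 to 64 mm either side of a panel's middle. Origin: centre of its underside on the table.
- cradle: grey assembly cradle, fixed, 300 x 226 mm; clamped in it a plywood caddy base, 220 (x) x 160 (y) x 25 mm, its top 40 mm above the table. Hard: a held panel meeting it at 10 mm/s jars to about 30 N, at 20 mm/s to 60 N. At the far (+x) end two red-handled toggle clamps, 68 mm high, 55 mm either side of the middle. Origin: on the table under the middle of the base's length, midway between the side fences; x away from the robot, z up.
- groove_near (a point): point on the cradle's centre line at the near, open end of the caddy base's groove, at the height of the base's top. The groove is straight, parallel to the cradle's x, 13 mm wide, 15 mm deep, upper edges eased by 0.5 mm. The base was clamped by eye, pushed over to the left: its groove lies 4 to 20 mm from this point along the cradle's +y, differently each time, and stays there.
- groove_end (a point): point on the cradle's centre line level with the closed far end of the groove (195 mm beyond the near end), at the height of the groove's floor, 25 mm above the table. As at the near end, the groove itself lies 4 to 20 mm to the left (+y) of it. The panel's far edge is to butt against this closed end.
- mallet: wooden mallet lying on the table, round head 100 mm, handle 170 mm; origin under the head's middle
- glue: yellow glue bottle with orange cap, 56 mm diameter, 160 mm high; origin: centre of its underside
- paint: blue paint bottle with black cap, 64 mm diameter, 170 mm high; origin: centre of its underside
- cup_orange: clear cup of orange paint, 54 mm diameter, 62 mm high; origin: centre of its underside
- cup_blue: clear cup of blue paint, 54 mm diameter, 62 mm high; origin: centre of its underside

How it is judged:
By the outcome, as a careful person would: the job done as asked, in the order asked, and still so for the second after the job is handed in, with the robot touching nothing.
It also fails if it takes over 69 s, if anything falls off the work surface, if the arm or the gripper's body presses on something with over 40 N, if the wrist force passes 120 N, or if a joint passes its speed limit or range.

## Working session

There is one attempt and no reset: what is moved stays moved. The work goes in short steps, Python scripts to look and compute and a tool call to move; the robot and the scene stay as the last step left them, time stands still between calls to the robot, and variables do not carry over. Pictures are saved under pics/ and viewed, and the job is handed in when it is done.

Besides the shell and the picture viewer there is one more tool, called as name(argument=value, ...) on one line, values as JSON. drive_tool: Moves the arm, as the interface text tells. Its arguments: {"type":"object","properties":{"motion":{"type":"array","items":{"type":"array"}},"claw":{"type":"number"},"force":{"type":"number"}},"required":["motion"]}

```bash
ls; mkdir -p pics
cat > h.py <<'E'
import numpy as np, cv2
from workcell import env
def snap(n,f):
    p=env.camera_params(n); im=env.grab_frame(n); cv2.imwrite('pics/'+f,cv2.cvtColor(np.asarray(im),cv2.COLOR_RGB2BGR)); return np.asarray(im),p
def K(p):
    f=240/np.tan(np.radians(p['fov_y']/2)); return f,p['cx'],p['cy']
def ray(p,u,v):
    f,cx,cy=K(p);T=np.array(p['pose']);d=T[:3,:3]@np.array([(u-cx)/f,(v-cy)/f,1]);return T[:3,3],d
def onz(p,u,v,z):
    o,d=ray(p,u,v);return o+d*(z-o[2])/d[2]
def proj(p,X):
    f,cx,cy=K(p);T=np.array(p['pose']);c=T[:3,:3].T@(np.array(X)-T[:3,3]);return np.array([cx+f*c[0]/c[2],cy+f*c[1]/c[2]])
E
python3 - <<'E'
from h import *
import pickle
P={}
for n in ['scene','top','wrist']:
    im,p=snap(n,n+'0.png');P[n]=p;print(n,p)
pickle.dump(P,open('P.pkl','wb'))
print(env.state(),env.tcp_to_grasp)
E
```

```text
pics
scene {'fov_y': 42.86872528922066, 'cx': 311.0780061766897, 'cy': 241.50602148509097, 'pose': array([[-2.16383081e-01,  7.63530179e-01, -6.08440653e-01,
         1.42789806e+03],
       [ 9.76214685e-01,  1.77848983e-01, -1.23994469e-01,
         1.27050996e+02],
       [ 1.35370318e-02, -6.20799005e-01, -7.83852884e-01,
         1.15025360e+03],
       [ 0.00000000e+00,  0.00000000e+00,  0.00000000e+00,
         1.00000000e+00]])}
top {'fov_y': 53.82695750533487, 'cx': 311.79249938565346, 'cy': 246.68771550096966, 'pose': array([[-1.65417831e-02, -9.95710756e-01,  9.10299897e-02,
         4.70589200e+02],
       [-9.99859665e-01,  1.62317716e-02, -4.14492131e-03,
        -2.49861526e+01],
       [ 2.64956474e-03, -9.10857794e-02, -9.95839526e-01,
         1.25065049e+03],
       [ 0.00000000e+00,  0.00000000e+00,  0.00000000e+00,
         1.00000000e+00]])}
wrist {'fov_y': 62.12365301510766, 'cx': 318.44396470360414, 'cy': 231.9812741676687, 'pose': array([[ 2.98603231e-01, -9.25083237e-01, -2.34642526e-01,
         2.37009748e+02],
       [-9.54376583e-01, -2.89747605e-01, -7.
[... 174 characters left out ...]
0000e+00,
         1.00000000e+00]])}
{'time_s': 0.15, 'qpos': array([-7.37953822e+01,  1.83451131e+01,  8.96904206e+01,  5.31368737e-06,
        7.20443316e+01, -1.14605963e+00]), 'qvel': array([ 0.02827599, -0.16519711, -0.18488169,  0.01011417,  0.06943594,
       -0.03474209]), 'effort': array([ 1.06550654e-04, -4.12774372e+01, -2.32155293e+01,  7.27753434e-02,
        4.34036565e-02, -9.07853223e-05]), 'ee_pos': array([ 171.36117184, -548.44300149,  193.09404967]), 'ee_rot': array([-1.79998398e+02,  7.98491688e-02, -7.26493231e+01]), 'force': array([ 0.24478678,  0.14209277, -0.04488597]), 'torque': array([ 0.03999283, -0.00500277,  0.01498486]), 'gripper_width': 91.21304787504019} 18.8
```

View pics/scene0.png

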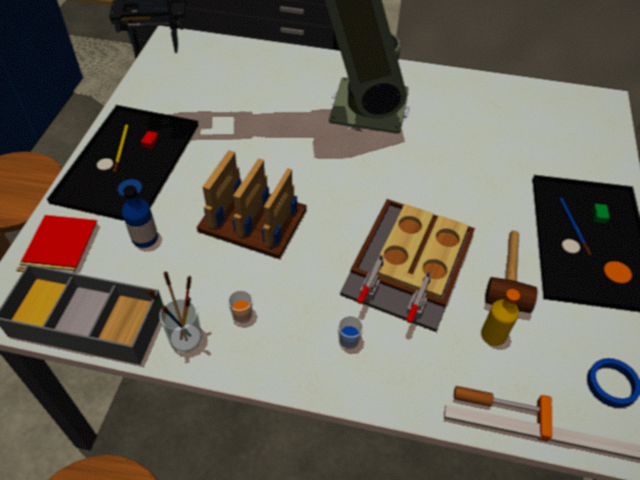

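View pics/top0.png

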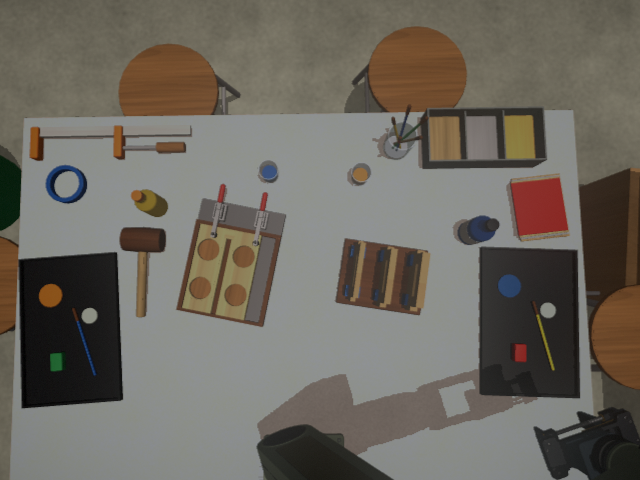

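View pics/wrist0.png

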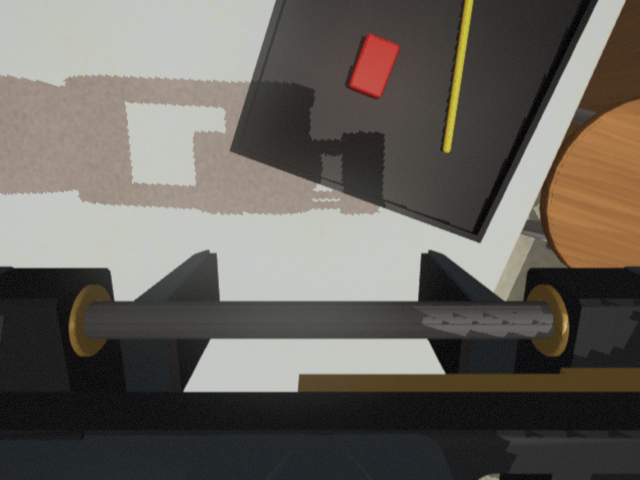

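The top view shows the rack near (383,276) with three panels, and the cradle near (232,262) with its clamps at (220,205) and (262,215). I'll zoom in on both.

Run:
```python
import cv2
a=cv2.imread('pics/top0.png'); 
cv2.imwrite('pics/z1.png',cv2.resize(a[225:325,325:440],None,fx=6,fy=6,interpolation=cv2.INTER_CUBIC)[:600])
cv2.imwrite('pics/z2.png',cv2.resize(a[180:330,170:295],None,fx=4,fy=4,interpolation=cv2.INTER_CUBIC))
a=cv2.imread('pics/scene0.png'); 
cv2.imwrite('pics/z3.png',cv2.resize(a[145:260,190:315],None,fx=5,fy=5,interpolation=cv2.INTER_CUBIC))
```

```text
(no output)
```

View pics/z1.png

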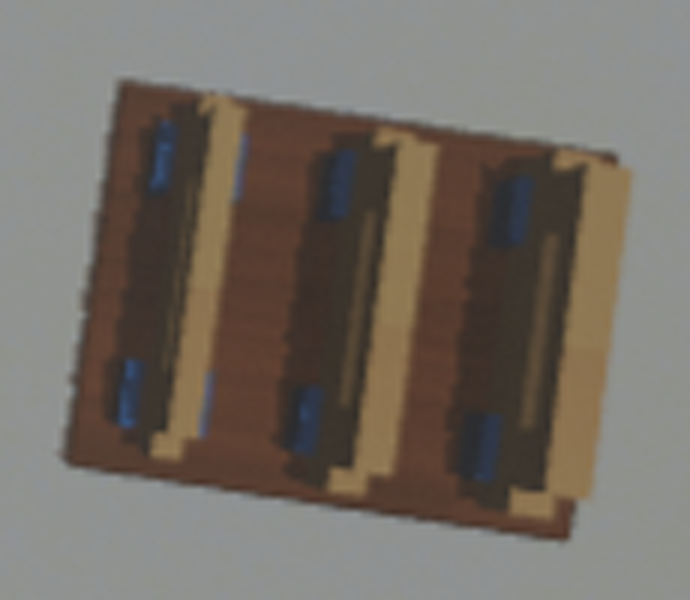

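View pics/z2.png

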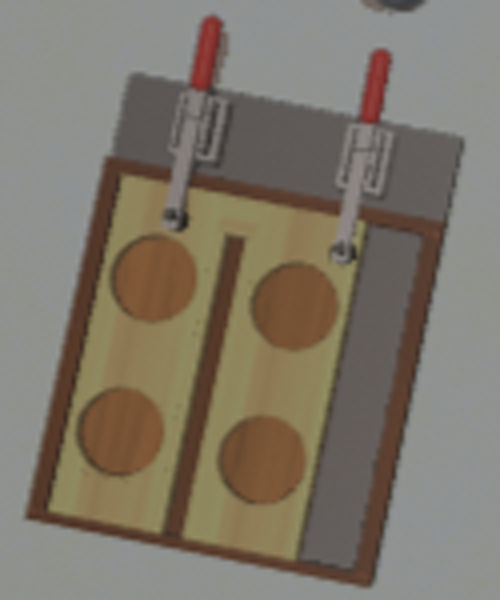

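View pics/z3.png

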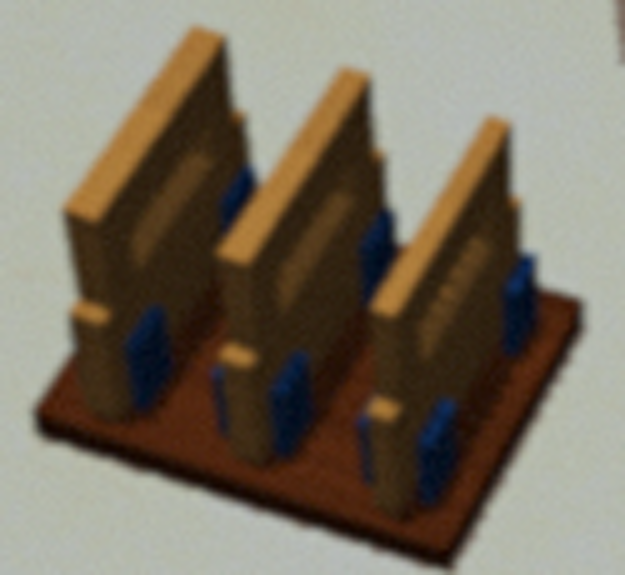

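The thinnest-looking panel is the left (+y) one, in both views. The groove shows as a dark slot at roughly (212–230, 240–314). Next I'll compute poses.

Run:
```python
from h import *
import pickle
P=pickle.load(open('P.pkl','rb'));p=P['top']
f=lambda u,v,s,x,y:((u+.5)/s-.5+x,(v+.5)/s-.5+y)
R=[onz(p,*f(u,v,6,325,225),20)[:2] for u,v in [(120,80),(618,152),(65,463),(568,540)]]
R=np.array(R);print('rack',R.round(1),R.mean(0))
for a,b in [(2,0),(3,1),(1,0),(3,2)]: d=R[b]-R[a];print(np.hypot(*d),np.degrees(np.arctan2(d[1],d[0])))
G=np.array([onz(p,*f(u,v,4,170,180),40)[:2] for u,v in [(165,537),(183,540),(226,237),(245,239)]])
print('groove',G.round(1)); 
for a,b in [(0,2),(1,3),(1,0)]: d=G[b]-G[a];print(np.hypot(*d),np.degrees(np.arctan2(d[1],d[0])))
C=np.array([onz(p,*f(u,v,4,170,180),55)[:2] for u,v in [(27,518),(372,585),(108,158),(441,230)]])
print('fence?',C.round(1)); 
for a,b in [(0,2),(1,3),(1,0)]: d=C[b]-C[a];print(np.hypot(*d),np.degrees(np.arctan2(d[1],d[0])))
# panel bar tops z=150 
B=np.array([onz(p,*f(u,v,6,325,225),150)[:2] for u,v in [(228,97),(194,437),(422,140),(378,475),(608,163),(570,497)]])
print('bars',B.round(1))
for a in (0,2,4): d=B[a]-B[a+1];print(np.hypot(*d),np.degrees(np.arctan2(d[1],d[0])))
```

```text
rack [[ 604.7 -116.3]
 [ 569.7 -332.6]
 [ 439.1  -88.8]
 [ 402.6 -304.6]] [ 504.02293084 -210.58662439]
167.926804580944 -9.428287299848035
169.42810597064002 -9.524078903712434
219.06982072358585 80.78816056413332
218.7860309636431 80.39534108682574
groove [[414.3 228.8]
 [412.2 217.4]
 [605.  190.1]
 [603.5 177.9]]
194.63094782533986 -11.46110129739056
195.36402168835866 -11.658698132297076
11.599722277558966 79.68780763728437
fence? [[428.2 312.1]
 [383.1  96.3]
 [655.3 262.7]
 [605.6  50.8]]
232.36726932828896 -12.28728602202244
227.14091532366737 -11.540222578485636
220.5441211769219 78.18518693963061
bars [[ 583.2 -148.7]
 [ 451.6 -132.1]
 [ 565.1 -223.9]
 [ 435.8 -202.7]
 [ 555.  -296. ]
 [ 426.2 -276.4]]
132.7047626440743 -7.184551995964291
131.05628415967638 -9.305188949823375
130.29293500870995 -8.66331654382295
```

drive_tool(motion=[[[0.0182, 0.0219, 0.0063], [0, 0, -0.0275]], [[0.0182, 0.0219, 0.0063], [0, 0, -0.0275]], [[0.0182, 0.0219, 0.0063], [0, 0, -0.0275]], [[0.0182, 0.0219, 0.0063], [0, 0, -0.0275]], [[0.0182, 0.0219, 0.0063], [0, 0, -0.0275]], [[0.0182, 0.0219, 0.0063], [0, 0, -0.0275]], [[0.0182, 0.0219, 0.0063], [0, 0, -0.0275]], [[0.0182, 0.0219, 0.0063], [0, 0, -0.0275]], [[0.0182, 0.0219, 0.0063], [0, 0, -0.0275]], [[0.0182, 0.0219, 0.0063], [0, 0, -0.0275]]], claw=0.5, force=10)

```text
time_s: 0.98
ee_pos: [354.0, -328.5, 256.9]
ee_rot: [180.0, 0.0, -88.5]
force: [1.1, -0.1, -0.7]
gripper_width: 45.7
```

drive_tool(motion=[[[0.0182, 0.0219, 0.0063], [0, 0, -0.0275]], [[0.0182, 0.0219, 0.0063], [0, 0, -0.0275]], [[0.0182, 0.0219, 0.0063], [0, 0, -0.0275]], [[0.0182, 0.0219, 0.0063], [0, 0, -0.0275]], [[0.0182, 0.0219, 0.0063], [0, 0, -0.0275]], [[0.0182, 0.0219, 0.0063], [0, 0, -0.0275]], [[0.0182, 0.0219, 0.0063], [0, 0, -0.0275]], [[0, 0, 0], [0, 0, 0]], [[0, 0, 0], [0, 0, 0]], [[0, 0, 0], [0, 0, 0]]])

```text
time_s: 1.82
ee_pos: [480.3, -176.8, 300.4]
ee_rot: [179.9, -0.0, -99.4]
force: [-0.6, -0.1, -0.2]
gripper_width: 45.6
```

Run:
```python
from h import *
import pickle
im,p=snap('wrist','w1.png');pickle.dump(p,open('w1.pkl','wb'));print(env.state()['ee_pos'],p['pose'])
```

```text
[ 480.04924414 -177.10416525  300.39873   ] [[-1.63029188e-01 -9.56092118e-01 -2.43535100e-01  5.48343186e+02]
 [-9.86620633e-01  1.58259769e-01  3.91608551e-02 -1.87907234e+02]
 [ 1.10042387e-03  2.46661117e-01 -9.69101173e-01  4.92328974e+02]
 [ 0.00000000e+00  0.00000000e+00  0.00000000e+00  1.00000000e+00]]
```

View pics/w1.png

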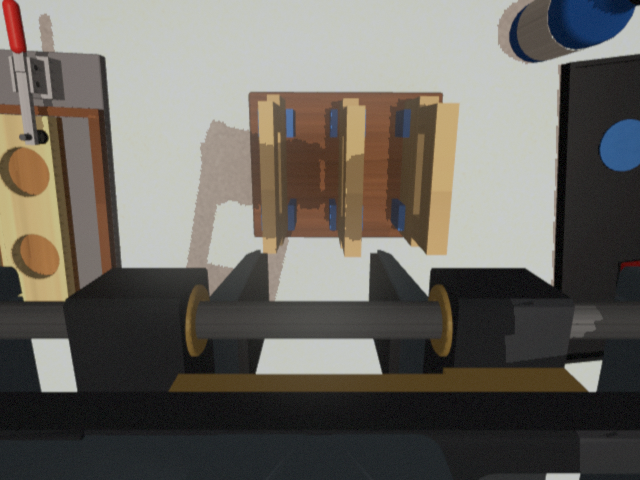

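The wrist picture shows the rack with its board corners at about (250,93), (441,93), (253,236) and (441,236). The three bar tops are near columns 266, 352 and 440. I'll zoom in for exact edges.

Run:
```python
import cv2
a=cv2.imread('pics/w1.png'); 
cv2.imwrite('pics/z4.png',cv2.resize(a[85:265,240:475],None,fx=3.4,fy=3.3,interpolation=cv2.INTER_CUBIC))
```

```text
(no output)
```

View pics/z4.png

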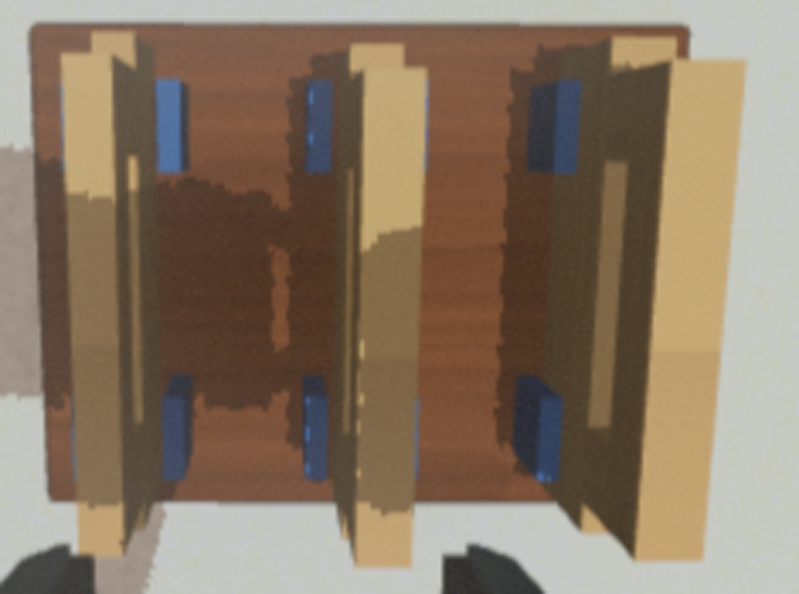

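Run:
```python
from h import *
import pickle
p=pickle.load(open('w1.pkl','rb'))
def q(u,v,z): return onz(p,(u+.5)/3.4-.5+240,(v+.5)/3.3-.5+85,z)[:2]
for n,a in dict(L=[(62,54),(115,54),(77,555),(124,555)],M=[(364,68),(427,68),(355,567),(412,567)],R=[(673,60),(746,60),(634,560),(703,560)]).items():
    B=np.array([q(u,v,150) for u,v in a]); f_=(B[0]+B[1])/2;b=(B[2]+B[3])/2;d=f_-b
    print(n,'mid',((f_+b)/2).round(1),'len',np.hypot(*d),'yaw',np.degrees(np.arctan2(d[1],d[0])),'th',np.hypot(*(B[0]-B[1])),np.hypot(*(B[2]-B[3])))
R=np.array([q(u,v,20) for u,v in [(30,25),(689,27),(51,500)]])
print(R); d=R[0]-R[2];print(np.hypot(*d),np.degrees(np.arctan2(d[1],d[0])));d=R[0]-R[1];print(np.hypot(*d),np.degrees(np.arctan2(d[1],d[0])))
```

```text
L mid [ 514.4 -138.4] len 129.87829660490314 yaw -9.855474655852637 th 12.749169925747943 12.417018929693045
M mid [ 499.  -211.3] len 130.01704203094778 yaw -9.452671990210273 th 15.199891506013978 15.101739726720448
R mid [ 488.6 -286.1] len 129.94441844301062 yaw -9.559888559566017 th 17.59592799758808 18.264770978306974
[[ 602.22192624 -117.70904885]
 [ 566.10904085 -332.42963189]
 [ 437.19742878  -90.77587319]]
167.20789668033555 -9.269355398498666
217.73623784534075 80.45302876822544
```

drive_tool(motion=[[[0, 0.038, 0], [0, 0, -0.0037]], [[0, 0.038, 0], [0, 0, -0.0037]], [[0, 0.038, 0], [0, 0, -0.0037]], [[0, 0.038, 0], [0, 0, -0.0037]], [[0, 0.038, 0], [0, 0, -0.0037]], [[0, 0.038, 0], [0, 0, -0.0037]], [[0, 0.038, 0], [0, 0, -0.0037]], [[0, 0.038, 0], [0, 0, -0.0037]], [[0, 0.038, 0], [0, 0, -0.0037]], [[0, 0.02, 0], [0, 0, -0.0037]]])

```text
time_s: 2.7
ee_pos: [480.4, 187.6, 300.5]
ee_rot: [179.9, 0.0, -101.5]
force: [1.1, -0.0, 0.0]
gripper_width: 45.4
```

Run:
```python
from h import *
import pickle,time
env.grab_frame('wrist');env.grab_frame('wrist');env.grab_frame('wrist');
im,p=snap('wrist','w2.png');pickle.dump(p,open('w2.pkl','wb'));s=env.state();print(s['ee_pos'],s['ee_rot'],s['qpos'])
a=cv2.imread('pics/w2.png'); 
cv2.imwrite('pics/z5.png',cv2.resize(a[:290,170:490],None,fx=2.5,fy=2,interpolation=cv2.INTER_CUBIC))
```

```text
[480.71007209 184.23704241 300.50428136] [ 1.79973234e+02 -8.81062239e-02 -1.01575724e+02] [ 1.97322633e+01  9.99549696e+00  8.57405889e+01 -6.16696912e-02
  8.43325691e+01  1.21314135e+02]
```

View pics/w2.png

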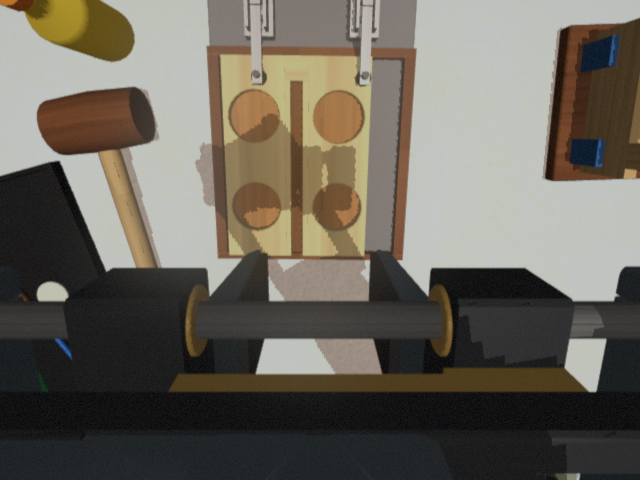

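View pics/z5.png

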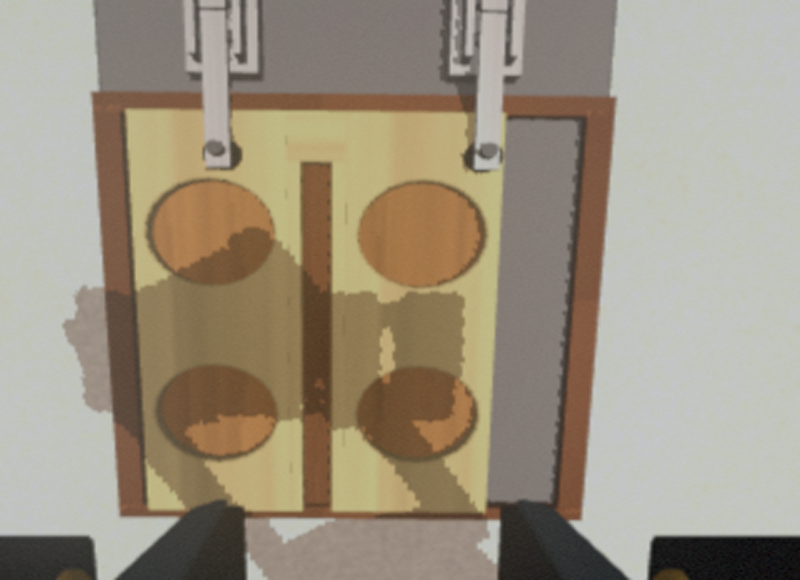

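The wrist picture shows the groove as the brown slot from about (296,81), its far end, to (296,255), its near end. The clamp tips are at (257,76) and (365,76).

Run:
```python
from h import *
import pickle
p=pickle.load(open('w2.pkl','rb'))
def q(u,v,z): return onz(p,(u+.5)/2.5-.5+170,(v+.5)/2-.5,z)[:2]
def rep(n,a,z):
    B=np.array([q(u,v,z) for u,v in a]);print(n,B.round(1).tolist())
    for i,j in [(0,2),(1,3)]:
        d=B[j]-B[i];print('  len',np.hypot(*d).round(1),'yaw',np.degrees(np.arctan2(d[1],d[0])).round(2),'w',np.hypot(*(B[i]-B[j//2*0+ (1 if i==0 else 0)])).round(1))
    return B
G=rep('groove nl nr fl fr',[(303,512),(331,512),(301,162),(331,162)],40)
print('near mid',G[:2].mean(0),'far mid',G[2:].mean(0))
rep('base edge L R',[(147,508),(488,511),(126,112),(506,118)],40)
for z in (40,50,60): rep('fence z%d'%z,[(122,515),(580,517),(93,95),(614,98)],z)
```

```text
groove nl nr fl fr [[413.4, 231.6], [410.8, 218.5], [604.9, 190.2], [602.3, 177.7]]
  len 195.8 yaw -12.19 w 13.3
  len 195.8 yaw -12.04 w 13.3
near mid [412.10337128 225.06516232] far mid [603.58831975 183.96866594]
base edge L R [[430.6, 303.6], [396.5, 145.2], [643.7, 257.1], [609.0, 100.7]]
  len 218.1 yaw -12.32 w 162.0
  len 217.1 yaw -11.82 w 162.0
fence z40 [[428.8, 316.4], [384.1, 102.9], [654.4, 268.5], [609.6, 54.7]]
  len 230.7 yaw -11.98 w 218.1
  len 230.7 yaw -12.06 w 218.1
fence z50 [[431.4, 313.2], [387.7, 104.4], [652.1, 266.4], [608.3, 57.3]]
  len 225.6 yaw -11.98 w 213.3
  len 225.6 yaw -12.06 w 213.3
fence z60 [[434.1, 310.0], [391.3, 105.9], [649.7, 264.2], [606.9, 59.9]]
  len 220.5 yaw -11.98 w 208.5
  len 220.5 yaw -12.06 w 208.5
```

drive_tool(motion=[[[0.0034, -0.036, -0.008], [0, 0, 0.004]], [[0.0034, -0.036, -0.008], [0, 0, 0.004]], [[0.0034, -0.036, -0.008], [0, 0, 0.004]], [[0.0034, -0.036, -0.008], [0, 0, 0.004]], [[0.0034, -0.036, -0.008], [0, 0, 0.004]], [[0.0034, -0.036, -0.008], [0, 0, 0.004]], [[0.0034, -0.036, -0.008], [0, 0, 0.004]], [[0.0034, -0.036, -0.008], [0, 0, 0.004]], [[0.0034, -0.0346, -0.008], [0, 0, 0.004]], [[0.0031, 0, -0.008], [0, 0, 0]]])

```text
time_s: 3.73
ee_pos: [513.3, -144.9, 220.5]
ee_rot: [-180.0, -0.2, -100.0]
force: [0.6, -0.5, 0.5]
gripper_width: 45.8
```

drive_tool(motion=[[[0, 0, -0.012], [0, 0, 0]], [[0, 0, -0.012], [0, 0, 0]], [[0, 0, -0.012], [0, 0, 0]], [[0, 0, -0.012], [0, 0, 0]], [[0, 0, -0.005], [0, 0, 0]], [[0, 0, 0], [0, 0, 0]], [[0, 0, 0], [0, 0, 0]], [[0, 0, 0], [0, 0, 0]], [[0, 0, 0], [0, 0, 0]], [[0, 0, 0], [0, 0, 0]]])

```text
time_s: 4.57
ee_pos: [514.9, -137.3, 168.6]
ee_rot: [-179.9, -0.0, -99.5]
force: [-0.6, -0.6, -0.1]
gripper_width: 45.8
```

Run:
```python
from h import *
import pickle,time
im,p=snap('wrist','w3.png');pickle.dump(p,open('w3.pkl','wb'));s=env.state();print(s['time_s'],s['ee_pos'],s['ee_rot'],s['qpos'])
```

```text
4.6167 [ 514.84898268 -137.21583347  168.45143793] [-1.79937464e+02 -1.39752128e-02 -9.94899084e+01] [-1.61556948e+01  1.55186419e+01  9.74936446e+01 -7.19762139e-03
  6.69239782e+01  8.33370234e+01]
```

View pics/w3.png

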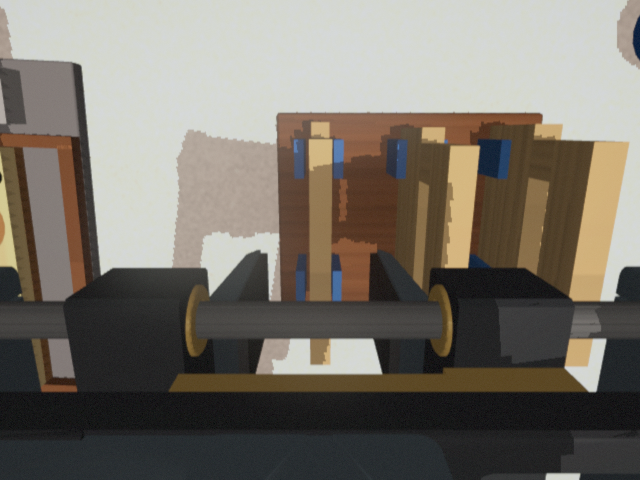

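The panel sits centred between the fingers at column 320. I'll go down and pinch it lightly.

drive_tool(motion=[[[0, -0.001, -0.01], [0, 0, 0]], [[0, 0, -0.01], [0, 0, 0]], [[0, 0, -0.01], [0, 0, 0]], [[0, 0, -0.01], [0, 0, 0]], [[0, 0, -0.01], [0, 0, 0]], [[0, 0, -0.0055], [0, 0, 0]], [[0, 0, 0], [0, 0, 0]], [[0, 0, 0], [0, 0, 0]], [[0, 0, 0], [0, 0, 0]], [[0, 0, 0], [0, 0, 0]]])

```text
time_s: 5.45
ee_pos: [515.1, -138.3, 113.0]
ee_rot: [-179.9, -0.0, -99.5]
force: [0.5, -0.3, 0.9]
gripper_width: 45.5
```

drive_tool(motion=[[[0, 0, 0], [0, 0, 0]], [[0, 0, 0], [0, 0, 0]], [[0, 0, 0], [0, 0, 0]], [[0, 0, 0], [0, 0, 0]], [[0, 0, 0], [0, 0, 0]], [[0, 0, 0], [0, 0, 0]], [[0, 0, 0], [0, 0, 0]], [[0, 0, 0], [0, 0, 0]], [[0, 0, 0], [0, 0, 0]], [[0, 0, 0], [0, 0, 0]]], claw=0, force=8)

```text
time_s: 6.28
ee_pos: [514.6, -138.1, 112.4]
ee_rot: [-180.0, -0.0, -99.5]
force: [0.4, -0.3, 0.7]
gripper_width: 11.9
```

Run:
```python
from h import *
s=env.state();print(s)
```

```text
{'time_s': 6.2833, 'qpos': array([-1.62611551e+01,  1.83556320e+01,  1.02198559e+02, -4.44388305e-03,
        5.94429626e+01,  8.32366262e+01]), 'qvel': array([ 0.03269104, -0.10306507,  0.04625646, -0.04410019, -0.01308123,
       -0.05701273]), 'effort': array([-1.05375951e-02, -3.83408546e+01, -2.06021512e+01,  7.33695313e-03,
       -1.50691853e-01, -2.09898484e-02]), 'ee_pos': array([ 514.57656145, -138.13962554,  112.44312636]), 'ee_rot': array([-1.79997625e+02, -4.13537374e-03, -9.94955222e+01]), 'force': array([ 0.4192248 , -0.27899096,  0.72643915]), 'torque': array([ 0.05053366,  0.06727696, -0.03318465]), 'gripper_width': 11.85518431138597}
```

Width 11.9 mm at 8 N, so this is the 12 mm panel. I'll firm up the grip and lift.

drive_tool(motion=[[[0, 0, 0], [0, 0, 0]], [[0, 0, 0], [0, 0, 0]], [[0, 0, 0.005], [0, 0, 0]], [[0, 0, 0.01], [0, 0, 0]], [[0, 0, 0.015], [0, 0, 0]], [[0, 0, 0.018], [0, 0, 0]], [[0, 0, 0.018], [0, 0, 0]], [[0, 0, 0.015], [0, 0, 0]], [[0, 0, 0.01], [0, 0, 0]], [[0, 0, 0.009], [0, 0, 0]]], force=35)

```text
time_s: 7.12
ee_pos: [514.8, -138.2, 213.8]
ee_rot: [-179.9, -0.0, -99.5]
force: [0.3, 0.0, -0.7]
gripper_width: 11.6
```

drive_tool(motion=[[[0, 0.006, 0], [0, 0, 0]], [[0, 0.015, 0], [0, 0, -0.003]], [[-0.0007, 0.022, 0], [0, 0, -0.003]], [[-0.0007, 0.024, 0], [0, 0, -0.003]], [[-0.0007, 0.024, 0], [0, 0, -0.003]], [[-0.0007, 0.024, 0], [0, 0, -0.003]], [[-0.0007, 0.024, 0], [0, 0, -0.003]], [[-0.0007, 0.024, 0], [0, 0, -0.003]], [[-0.0007, 0.024, 0], [0, 0, -0.003]], [[-0.0007, 0.024, 0], [0, 0, -0.003]]])

```text
time_s: 7.95
ee_pos: [508.0, 74.4, 211.4]
ee_rot: [179.9, -0.0, -101.0]
force: [0.3, -0.4, -1.2]
gripper_width: 11.8
```

drive_tool(motion=[[[-0.0007, 0.024, 0], [0, 0, -0.003]], [[-0.0007, 0.024, 0], [0, 0, -0.003]], [[0, 0.024, 0], [0, 0, -0.003]], [[0, 0.024, 0], [0, 0, -0.003]], [[0, 0.018, -0.006], [0, 0, -0.003]], [[0, 0.01, -0.01], [0, 0, -0.003]], [[0, 0.005, -0.012], [0, 0, 0]], [[0, 0.0025, -0.012], [0, 0, 0]], [[0, 0, -0.006], [0, 0, 0]], [[0, 0, 0], [0, 0, 0]]])

```text
time_s: 8.78
ee_pos: [505.8, 203.6, 163.9]
ee_rot: [179.7, -0.2, -102.1]
force: [-0.3, -0.2, -1.0]
gripper_width: 12.0
```

Run:
```python
from h import *
import pickle,time
env.grab_frame('wrist');im,p=snap('wrist','w4.png');pickle.dump(p,open('w4.pkl','wb'));s=env.state();print(s['time_s'],s['ee_pos'],s['ee_rot'],s['qpos'],s['force'],s['torque'])
```

```text
8.8833 [507.40091745 203.88628992 166.06467906] [ 1.79960030e+02 -4.39529213e-02 -1.02096105e+02] [ 2.06964145e+01  1.69244190e+01  9.58323811e+01 -1.65857275e-02
  6.73006054e+01  1.22798943e+02] [ 0.4850309  -0.50046765 -1.0766904 ] [ 0.00664427  0.00746277 -0.04991805]
```

View pics/w4.png

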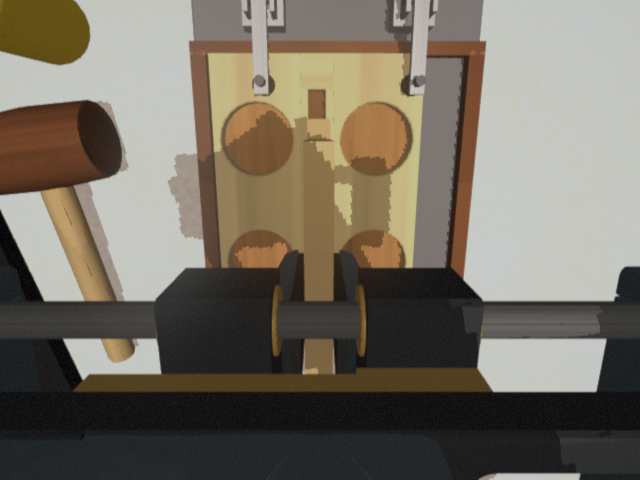

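Run:
```python
from h import *
a=cv2.imread('pics/w4.png')
cv2.imwrite('pics/z6.png',cv2.resize(a[65:290,270:365],None,fx=5,fy=2.6,interpolation=cv2.INTER_CUBIC))
cv2.imwrite('pics/z7.png',cv2.resize(a[65:165,280:355],None,fx=7,fy=6,interpolation=cv2.INTER_CUBIC))
```

```text
(no output)
```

View pics/z7.png

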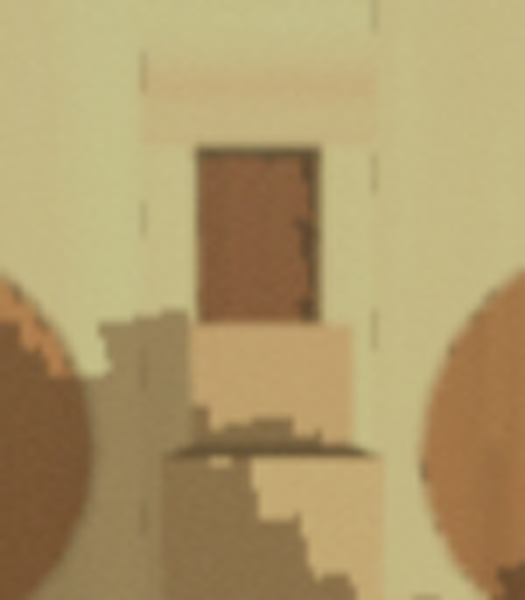

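View pics/z6.png

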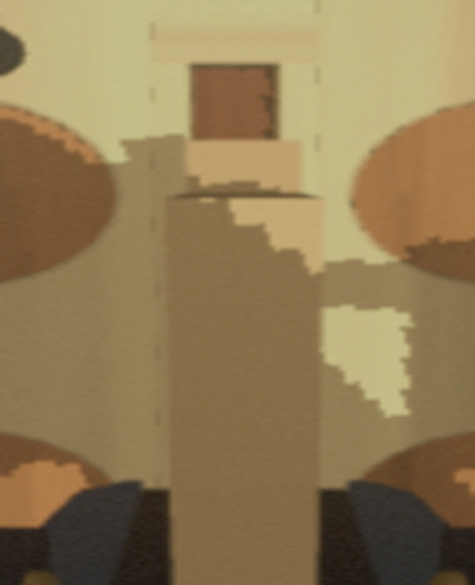

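```bash
cat > m.py <<'E'
from h import *
import pickle
p=pickle.load(open('w4.pkl','rb'))
th=np.radians(-12.05);e=np.array([np.cos(th),np.sin(th)]);n=np.array([-e[1],e[0]])
q=lambda u,v:((u+.5)/7-.5+280,(v+.5)/6-.5+65)
tc=np.array([507.4,203.9])
def r(l,a,z):
    for u,v in a:
        X=onz(p,*q(u,v),z)[:2]-tc; print(l,'along',(X@e).round(2),'lat',(X@n).round(2))
r('bar',[(163,455),(383,455)],203.6)
r('groove',[(197,150),(320,150),(197,320),(320,320)],40)
# near part of bar, from z6
q=lambda u,v:((u+.5)/5-.5+270,(v+.5)/2.6-.5+65)
r('bar far',[(168,200),(323,200)],203.6)
r('bar near',[(172,560),(320,560)],203.6)
E
python3 m.py
```

```text
bar along 64.8 lat 5.53
bar along 64.8 lat -6.27
groove along 98.11 lat 7.33
groove along 98.11 lat -5.89
groove along 77.6 lat 7.47
groove along 77.6 lat -5.98
bar far along 64.37 lat 5.4
bar far along 64.36 lat -6.24
bar near along 8.98 lat 5.61
bar near along 8.97 lat -6.53
```

drive_tool(motion=[[[0.0002, 0.0011, -0.004], [0, 0, 0]], [[0, 0, -0.006], [0, 0, 0]], [[0, 0, -0.006], [0, 0, 0]], [[0, 0, -0.005], [0, 0, 0]], [[0, 0, -0.004], [0, 0, 0]], [[0, 0, -0.0025], [0, 0, 0]], [[0, 0, -0.001], [0, 0, 0]], [[0, 0, 0], [0, 0, 0]], [[0, 0, 0], [0, 0, 0]], [[0, 0, 0], [0, 0, 0]]])

```text
time_s: 9.72
ee_pos: [508.0, 205.5, 138.1]
ee_rot: [-180.0, 0.0, -102.1]
force: [0.5, 0.4, -1.3]
gripper_width: 11.8
```

drive_tool(motion=[[[0, 0, -0.0004], [0, 0, 0]], [[0, 0, -0.0004], [0, 0, 0]], [[0, 0, -0.0004], [0, 0, 0]], [[0, 0, -0.0004], [0, 0, 0]], [[0, 0, -0.0004], [0, 0, 0]], [[0, 0, -0.0004], [0, 0, 0]], [[0, 0, -0.0004], [0, 0, 0]], [[0, 0, -0.0004], [0, 0, 0]], [[0, 0, -0.0004], [0, 0, 0]], [[0, 0, -0.0004], [0, 0, 0]]])

```text
time_s: 10.55
ee_pos: [507.8, 205.4, 133.8]
ee_rot: [180.0, -0.0, -102.1]
force: [0.7, -0.8, -1.5]
gripper_width: 11.9
```

drive_tool(motion=[[[0, 0, -0.0003], [0, 0, 0]], [[0, 0, -0.0003], [0, 0, 0]], [[0, 0, -0.0003], [0, 0, 0]], [[0, 0, -0.0003], [0, 0, 0]], [[0, 0, -0.0003], [0, 0, 0]], [[0, 0, -0.0003], [0, 0, 0]], [[0, 0, -0.0003], [0, 0, 0]], [[0, 0, 0], [0, 0, 0]], [[0, 0, 0], [0, 0, 0]], [[0, 0, 0], [0, 0, 0]]])

```text
time_s: 11.38
ee_pos: [507.7, 205.4, 131.8]
ee_rot: [180.0, -0.0, -102.1]
force: [0.7, 0.3, -1.8]
gripper_width: 11.7
```

drive_tool(motion=[[[0, 0, -0.0003], [0, 0, 0]], [[0, 0, -0.0003], [0, 0, 0]], [[0, 0, -0.0003], [0, 0, 0]], [[0, 0, -0.0003], [0, 0, 0]], [[0, 0, -0.0003], [0, 0, 0]], [[0, 0, -0.0003], [0, 0, 0]], [[0, 0, -0.0003], [0, 0, 0]], [[0, 0, 0], [0, 0, 0]], [[0, 0, 0], [0, 0, 0]], [[0, 0, 0], [0, 0, 0]]])

```text
time_s: 12.22
ee_pos: [507.7, 205.4, 129.6]
ee_rot: [180.0, -0.0, -102.1]
force: [0.1, 0.3, -2.0]
gripper_width: 12.0
```

It's in the groove: there is no contact force and the underside is at about 37 mm. Continuing down.

drive_tool(motion=[[[0, 0, -0.0005], [0, 0, 0]], [[0, 0, -0.0006], [0, 0, 0]], [[0, 0, -0.0006], [0, 0, 0]], [[0, 0, -0.0006], [0, 0, 0]], [[0, 0, -0.0006], [0, 0, 0]], [[0, 0, -0.0006], [0, 0, 0]], [[0, 0, -0.0006], [0, 0, 0]], [[0, 0, -0.0006], [0, 0, 0]], [[0, 0, -0.0006], [0, 0, 0]], [[0, 0, -0.0006], [0, 0, 0]]])

```text
time_s: 13.05
ee_pos: [507.7, 205.4, 123.7]
ee_rot: [180.0, -0.0, -102.1]
force: [0.7, -0.9, -1.0]
gripper_width: 11.8
```

Run:
```python
from h import *
s=env.state();print(s['ee_pos'],s['force'],s['torque'])
```

```text
[507.74813645 205.44059246 123.73323186] [ 0.73008062 -0.87513626 -1.01790237] [-0.03443189 -0.02562732 -0.01002973]
```

drive_tool(motion=[[[0, 0, -0.0005], [0, 0, 0]], [[0, 0, -0.0005], [0, 0, 0]], [[0, 0, -0.0005], [0, 0, 0]], [[0, 0, -0.0005], [0, 0, 0]], [[0, 0, -0.0005], [0, 0, 0]], [[0, 0, -0.0005], [0, 0, 0]], [[0, 0, -0.0005], [0, 0, 0]], [[0, 0, -0.0004], [0, 0, 0]], [[0, 0, -0.0004], [0, 0, 0]], [[0, 0, 0], [0, 0, 0]]])

```text
time_s: 13.88
ee_pos: [507.7, 205.4, 119.4]
ee_rot: [180.0, -0.0, -102.1]
force: [0.6, -0.8, -1.3]
gripper_width: 11.7
```

drive_tool(motion=[[[0, 0, -0.0003], [0, 0, 0]], [[0, 0, -0.0003], [0, 0, 0]], [[0, 0, -0.0003], [0, 0, 0]], [[0, 0, -0.0003], [0, 0, 0]], [[0, 0, -0.0003], [0, 0, 0]], [[0, 0, 0], [0, 0, 0]], [[0, 0, 0], [0, 0, 0]], [[0, 0, 0], [0, 0, 0]], [[0, 0, 0], [0, 0, 0]], [[0, 0, 0], [0, 0, 0]]])

```text
time_s: 14.72
ee_pos: [507.8, 205.4, 118.0]
ee_rot: [180.0, -0.0, -102.1]
force: [0.4, 0.1, -1.6]
gripper_width: 12.2
```

drive_tool(motion=[[[0, 0, -0.0003], [0, 0, 0]], [[0, 0, -0.0003], [0, 0, 0]], [[0, 0, -0.0003], [0, 0, 0]], [[0, 0, -0.0002], [0, 0, 0]], [[0, 0, 0], [0, 0, 0]], [[0, 0, 0], [0, 0, 0]], [[0, 0, 0], [0, 0, 0]], [[0, 0, 0], [0, 0, 0]], [[0, 0, 0], [0, 0, 0]], [[0, 0, 0], [0, 0, 0]]])

```text
time_s: 15.55
ee_pos: [507.9, 205.5, 117.4]
ee_rot: [-180.0, 0.0, -102.1]
force: [-0.8, -1.4, 5.2]
gripper_width: 11.6
```

The floor contact came where I expected it. I'll press a little more.

drive_tool(motion=[[[0, 0, -0.0003], [0, 0, 0]], [[0, 0, -0.0003], [0, 0, 0]], [[0, 0, -0.0003], [0, 0, 0]], [[0, 0, 0], [0, 0, 0]], [[0, 0, 0], [0, 0, 0]], [[0, 0, 0], [0, 0, 0]], [[0, 0, 0], [0, 0, 0]], [[0, 0, 0], [0, 0, 0]], [[0, 0, 0], [0, 0, 0]], [[0, 0, 0], [0, 0, 0]]])

```text
time_s: 16.38
ee_pos: [507.9, 205.6, 117.4]
ee_rot: [-180.0, 0.0, -102.1]
force: [-2.5, -0.9, 9.8]
gripper_width: 11.8
```

drive_tool(motion=[[[0.0008, -0.00017, 0], [0, 0, 0]], [[0.0016, -0.00034, 0], [0, 0, 0]], [[0.0016, -0.00034, 0], [0, 0, 0]], [[0.0016, -0.00034, 0], [0, 0, 0]], [[0.0016, -0.00034, 0], [0, 0, 0]], [[0.0016, -0.00034, 0], [0, 0, 0]], [[0.0016, -0.00034, 0], [0, 0, 0]], [[0.0016, -0.00034, 0], [0, 0, 0]], [[0.0016, -0.00034, 0], [0, 0, 0]], [[0.0008, -0.00017, 0], [0, 0, 0]]])

```text
time_s: 17.22
ee_pos: [519.7, 203.1, 117.7]
ee_rot: [179.7, 0.0, -102.1]
force: [-9.7, 1.1, 15.8]
gripper_width: 11.9
```

drive_tool(motion=[[[0.0005, -0.0001, 0], [0, 0, 0]], [[0.0005, -0.0001, 0], [0, 0, 0]], [[0.0005, -0.0001, 0], [0, 0, 0]], [[0.0005, -0.0001, 0], [0, 0, 0]], [[0.0005, -0.0001, 0], [0, 0, 0]], [[0.0005, -0.0001, 0], [0, 0, 0]], [[0.0005, -0.0001, 0], [0, 0, 0]], [[0.0005, -0.0001, 0], [0, 0, 0]], [[0.0005, -0.0001, 0], [0, 0, 0]], [[0.0005, -0.0001, 0], [0, 0, 0]]])

```text
time_s: 18.05
ee_pos: [524.5, 202.0, 117.7]
ee_rot: [179.7, 0.0, -102.1]
force: [-10.1, 0.5, 15.5]
gripper_width: 11.8
```

drive_tool(motion=[[[0.0004, -0.0001, 0], [0, 0, 0]], [[0.0004, -0.0001, 0], [0, 0, 0]], [[0.0004, -0.0001, 0], [0, 0, 0]], [[0.0004, -0.0001, 0], [0, 0, 0]], [[0.0004, 0, 0], [0, 0, 0]], [[0.0004, -0.0001, 0], [0, 0, 0]], [[0.0004, -0.0001, 0], [0, 0, 0]], [[0.0004, -0.0001, 0], [0, 0, 0]], [[0.0004, -0.0001, 0], [0, 0, 0]], [[0.0004, 0, 0], [0, 0, 0]]])

```text
time_s: 18.88
ee_pos: [528.5, 201.2, 117.7]
ee_rot: [179.7, 0.0, -102.1]
force: [-10.4, 0.2, 15.2]
gripper_width: 11.9
```

drive_tool(motion=[[[0.0003, -0.0001, 0], [0, 0, 0]], [[0.0003, 0, 0], [0, 0, 0]], [[0.0003, -0.0001, 0], [0, 0, 0]], [[0.0003, -0.0001, 0], [0, 0, 0]], [[0.0003, 0, 0], [0, 0, 0]], [[0, 0, 0], [0, 0, 0]], [[0, 0, 0], [0, 0, 0]], [[0, 0, 0], [0, 0, 0]], [[0, 0, 0], [0, 0, 0]], [[0, 0, 0], [0, 0, 0]]])

```text
time_s: 19.72
ee_pos: [530.0, 200.9, 117.7]
ee_rot: [179.7, 0.0, -102.1]
force: [-10.5, -0.2, 14.5]
gripper_width: 11.7
```

drive_tool(motion=[[[0.0003, -0.0001, 0], [0, 0, 0]], [[0.0003, 0, 0], [0, 0, 0]], [[0.0003, -0.0001, 0], [0, 0, 0]], [[0.0003, -0.0001, 0], [0, 0, 0]], [[0.0003, 0, 0], [0, 0, 0]], [[0, 0, 0], [0, 0, 0]], [[0, 0, 0], [0, 0, 0]], [[0, 0, 0], [0, 0, 0]], [[0, 0, 0], [0, 0, 0]], [[0, 0, 0], [0, 0, 0]]])

```text
time_s: 20.55
ee_pos: [531.3, 200.6, 117.7]
ee_rot: [179.7, 0.0, -102.1]
force: [-9.5, 1.4, 15.8]
gripper_width: 12.0
```

drive_tool(motion=[[[0.0003, -0.0001, 0], [0, 0, 0]], [[0.0003, 0, 0], [0, 0, 0]], [[0.0003, -0.0001, 0], [0, 0, 0]], [[0.0003, -0.0001, 0], [0, 0, 0]], [[0.0003, 0, 0], [0, 0, 0]], [[0, 0, 0], [0, 0, 0]], [[0, 0, 0], [0, 0, 0]], [[0, 0, 0], [0, 0, 0]], [[0, 0, 0], [0, 0, 0]], [[0, 0, 0], [0, 0, 0]]])

```text
time_s: 21.38
ee_pos: [531.7, 200.6, 117.9]
ee_rot: [179.6, -0.0, -102.1]
force: [-12.3, 0.9, 17.9]
gripper_width: 11.6
```

Run:
```python
from h import *
import pickle
im,p=snap('wrist','w5.png');pickle.dump(p,open('w5.pkl','wb'));s=env.state();print(s['ee_pos'],s['force'],s['torque'])
a=cv2.imread('pics/w5.png')
cv2.imwrite('pics/z8.png',cv2.resize(a[20:170,260:380],None,fx=5,fy=4,interpolation=cv2.INTER_CUBIC))
```

```text
[531.6570461  200.54741996 117.88588334] [-12.70627156   0.72097174  18.78614322] [ 0.17117852  2.51232615 -0.0410476 ]
```

View pics/z8.png

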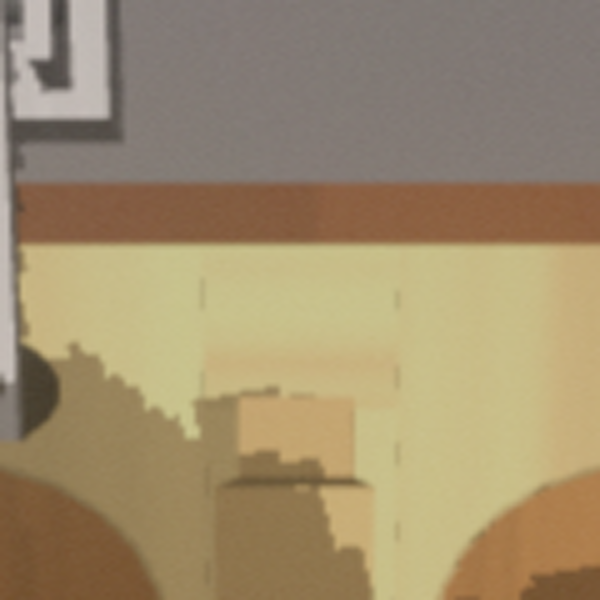

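drive_tool(motion=[[[0.0003, -0.0001, 0], [0, 0, 0]], [[0.0003, 0, 0], [0, 0, 0]], [[0.0003, -0.0001, 0], [0, 0, 0]], [[0.0003, -0.0001, 0], [0, 0, 0]], [[0, 0, 0], [0, 0, 0]], [[0, 0, 0], [0, 0, 0]], [[0, 0, 0], [0, 0, 0]], [[0, 0, 0], [0, 0, 0]], [[0, 0, 0], [0, 0, 0]], [[0, 0, 0], [0, 0, 0]]])

```text
time_s: 22.27
ee_pos: [531.9, 200.5, 118.1]
ee_rot: [179.5, -0.0, -102.1]
force: [-14.7, 2.2, 19.6]
gripper_width: 11.7
```

The panel has butted: 2.4 mm of further command moved it only about 0.6 mm, and the wrist is pitching by 0.5°. I'll ease the push and press down so it seats flat.

drive_tool(motion=[[[-0.0004, 0.0001, -0.0003], [0, 0, 0]], [[-0.0004, 0.0001, -0.0003], [0, 0, 0]], [[-0.0004, 0.0001, -0.0003], [0, 0, 0]], [[-0.0004, 0.0001, 0], [0, 0, 0]], [[-0.0004, 0, 0], [0, 0, 0]], [[0, 0, 0], [0, 0, 0]], [[0, 0, 0], [0, 0, 0]], [[0, 0, 0], [0, 0, 0]], [[0, 0, 0], [0, 0, 0]], [[0, 0, 0], [0, 0, 0]]])

```text
time_s: 23.1
ee_pos: [531.4, 200.6, 117.7]
ee_rot: [179.7, 0.0, -102.1]
force: [-12.8, 0.6, 20.8]
gripper_width: 11.5
```

Run:
```python
from h import *
s=env.state();print(s['ee_pos'],s['ee_rot'],s['force'],s['torque'])
```

```text
[531.40705079 200.64240291 117.71935016] [ 1.79667960e+02  2.29576394e-02 -1.02105100e+02] [-12.77512069   0.56127124  20.84821409] [ 0.03134614  2.44577597 -0.01796795]
```

drive_tool(motion=[[[-0.0004, 0.0001, 0], [0, 0, 0]], [[-0.0004, 0.0001, 0], [0, 0, 0]], [[-0.0004, 0.0001, 0], [0, 0, 0]], [[-0.0004, 0, 0], [0, 0, 0]], [[0, 0, 0], [0, 0, 0]], [[0, 0, 0], [0, 0, 0]], [[0, 0, 0], [0, 0, 0]], [[0, 0, 0], [0, 0, 0]], [[0, 0, 0], [0, 0, 0]], [[0, 0, 0], [0, 0, 0]]])

```text
time_s: 23.93
ee_pos: [531.0, 200.7, 117.5]
ee_rot: [179.8, 0.0, -102.1]
force: [-10.9, 0.5, 18.6]
gripper_width: 11.9
```

Run:
```python
from h import *
s=env.state();print(s['ee_pos'],s['ee_rot'],s['force'],s['torque'])
```

```text
[531.03546229 200.69574844 117.50642374] [ 1.79806654e+02  3.15639120e-02 -1.02097335e+02] [-10.94900459   0.51437186  18.55303567] [-0.10425615  1.89138177 -0.06525492]
```

drive_tool(motion=[[[-0.0004, 0.0001, 0], [0, 0, 0]], [[-0.0004, 0.0001, 0], [0, 0, 0]], [[0, 0, 0], [0, 0, 0]], [[0, 0, 0], [0, 0, 0]], [[0, 0, 0], [0, 0, 0]], [[0, 0, 0], [0, 0, 0]], [[0, 0, 0], [0, 0, 0]], [[0, 0, 0], [0, 0, 0]], [[0, 0, 0], [0, 0, 0]], [[0, 0, 0], [0, 0, 0]]], force=12)

```text
time_s: 24.77
ee_pos: [531.1, 200.8, 117.2]
ee_rot: [179.9, 0.0, -102.1]
force: [-7.7, 0.2, 15.7]
gripper_width: 12.2
```

drive_tool(motion=[[[0, 0, 0], [0, 0, 0]], [[0, 0, 0], [0, 0, 0]], [[0, 0, 0], [0, 0, 0]], [[0, 0, 0], [0, 0, 0]], [[0, 0, 0], [0, 0, 0]], [[0, 0, 0], [0, 0, 0]], [[0, 0, 0], [0, 0, 0]], [[0, 0, 0], [0, 0, 0]], [[0, 0, 0], [0, 0, 0]], [[0, 0, 0], [0, 0, 0]]], claw=0.3)

```text
time_s: 25.6
ee_pos: [532.5, 200.3, 115.0]
ee_rot: [-180.0, -0.0, -102.1]
force: [0.1, 1.2, -0.6]
gripper_width: 27.3
```

Run:
```python
from h import *
import pickle
im,p=snap('wrist','w6.png');pickle.dump(p,open('w6.pkl','wb'));s=env.state();print(s['ee_pos'],s['force'],s['torque'])
a=cv2.imread('pics/w6.png')
cv2.imwrite('pics/z9.png',cv2.resize(a[20:170,260:380],None,fx=5,fy=4,interpolation=cv2.INTER_CUBIC))
```

```text
[532.48256217 200.29011148 115.05856047] [ 0.81035863  0.51909855 -0.38036307] [0.05701702 0.03191692 0.03298491]
```

View pics/z9.png

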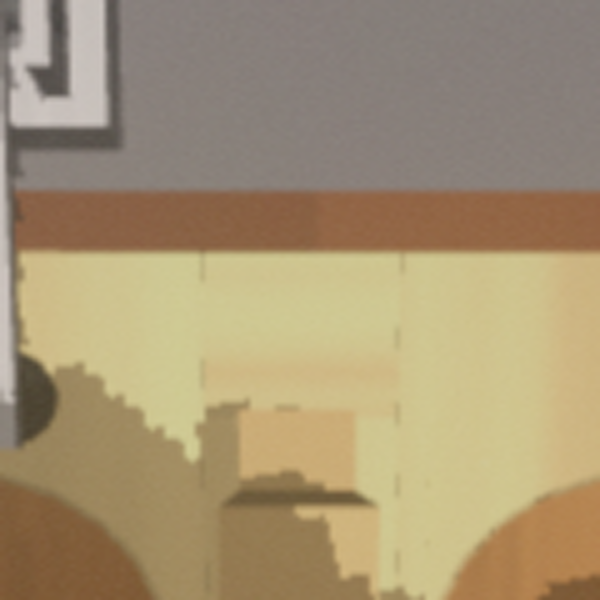

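View pics/w6.png

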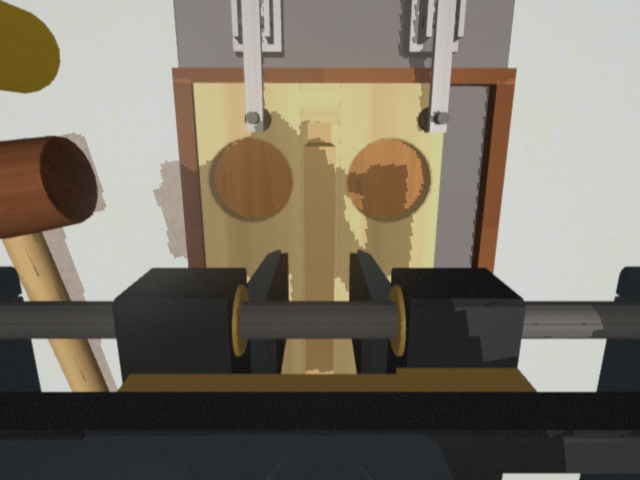

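drive_tool(motion=[[[0, 0, 0.006], [0, 0, 0]], [[0, 0, 0.012], [0, 0, 0]], [[0, 0, 0.018], [0, 0, 0]], [[0, 0, 0.022], [0, 0, 0]], [[0, 0, 0.022], [0, 0, 0]], [[-0.004, 0, 0.022], [0, 0, 0]], [[-0.01, 0, 0.022], [0, 0, 0]], [[-0.01, 0, 0.022], [0, 0, 0]], [[-0.01, 0, 0.015], [0, 0, 0]], [[-0.008, 0, 0.01], [0, 0, 0]]])

```text
time_s: 26.48
ee_pos: [490.4, 200.5, 288.7]
ee_rot: [-179.8, 0.1, -102.1]
force: [0.8, 1.0, -0.1]
gripper_width: 27.5
```

Run:
```python
from h import *
import pickle
env.grab_frame('wrist');env.grab_frame('wrist');im,p=snap('wrist','w7.png');pickle.dump(p,open('w7.pkl','wb'));s=env.state();print(s['ee_pos'],s['force'],s['torque'])
im2,p2=snap('scene','s7.png')
a=cv2.imread('pics/w7.png')
cv2.imwrite('pics/z10.png',cv2.resize(a[20:270,230:410],None,fx=4,fy=2.4,interpolation=cv2.INTER_CUBIC))
a=cv2.imread('pics/s7.png')
cv2.imwrite('pics/z11.png',cv2.resize(a[180:330,330:480],None,fx=4,fy=4,interpolation=cv2.INTER_CUBIC))
```

```text
[490.41883038 200.37522717 286.75241422] [ 0.28655369  0.18008798 -0.52157898] [0.0530437  0.02348837 0.03884583]
```

View pics/z10.png

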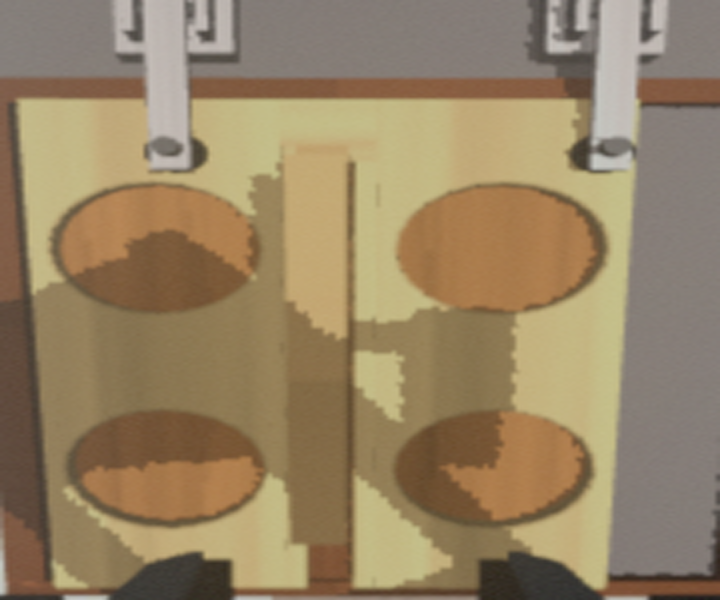

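View pics/z11.png

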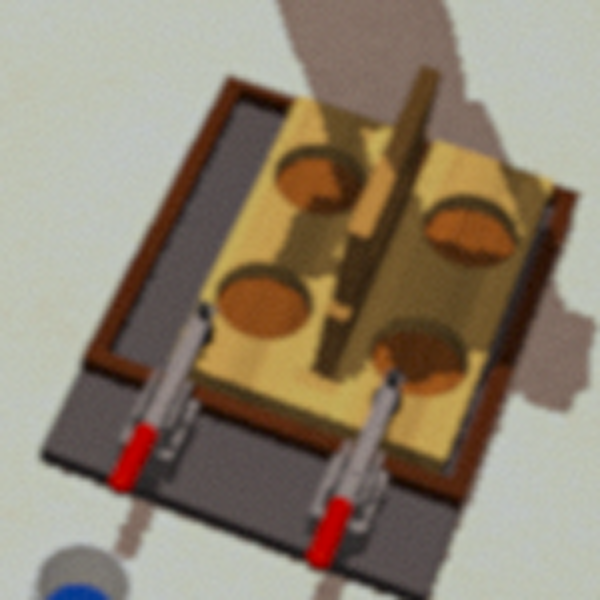

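Run:
```python
from h import *
import pickle
p=pickle.load(open('w7.pkl','rb'))
q=lambda u,v:((u+.5)/4-.5+230,(v+.5)/2.4-.5+20)
th=np.radians(-12.05);e=np.array([np.cos(th),np.sin(th)]);n=np.array([-e[1],e[0]])
g=np.array([412.1,225.1])
for u,v in [(281,143),(349,146),(291,543),(350,544)]:
    X=onz(p,*q(u,v),155)[:2]-g;print('along',(X@e).round(1),'lat',(X@n).round(1))
for u,v in [(308,585),(353,585)]:
    X=onz(p,*q(u,v),40)[:2]-g;print('groove near along',(X@e).round(1),'lat',(X@n).round(1))
```

```text
along 189.5 lat 6.9
along 188.6 lat -6.2
along 56.2 lat 6.2
along 55.9 lat -6.4
groove near along 2.1 lat 6.4
groove near along 2.1 lat -6.7
```

The scene and wrist pictures show the panel upright and against the closed end, with no gap beyond it. As a check that it is seated, I'll shut the fingers and lightly touch the near part of the bar's top, expected at z = 155.

drive_tool(motion=[[[-0.0024, 0.005, -0.005], [0, 0, 0]], [[-0.0024, 0.005, -0.012], [0, 0, 0]], [[0, 0, -0.018], [0, 0, 0]], [[0, 0, -0.02], [0, 0, 0]], [[0, 0, -0.02], [0, 0, 0]], [[0, 0, -0.018], [0, 0, 0]], [[0, 0, -0.014], [0, 0, 0]], [[0, 0, -0.01], [0, 0, 0]], [[0, 0, -0.005], [0, 0, 0]], [[0, 0, 0], [0, 0, 0]]], claw=0)

```text
time_s: 27.52
ee_pos: [484.9, 210.1, 162.3]
ee_rot: [179.8, -0.1, -102.1]
force: [-0.6, -0.3, 0.1]
gripper_width: 0.7
```

drive_tool(motion=[[[0, 0, 0], [0, 0, 0]], [[0, 0, 0], [0, 0, 0]], [[0, 0, -0.0005], [0, 0, 0]], [[0, 0, -0.0005], [0, 0, 0]], [[0, 0, -0.0005], [0, 0, 0]], [[0, 0, -0.0005], [0, 0, 0]], [[0, 0, -0.0005], [0, 0, 0]], [[0, 0, -0.0005], [0, 0, 0]], [[0, 0, 0], [0, 0, 0]], [[0, 0, 0], [0, 0, 0]]])

```text
time_s: 28.35
ee_pos: [485.6, 210.3, 161.0]
ee_rot: [180.0, -0.0, -102.1]
force: [0.1, -0.5, -0.2]
gripper_width: 0.4
```

drive_tool(motion=[[[0, 0, -0.0005], [0, 0, 0]], [[0, 0, -0.0005], [0, 0, 0]], [[0, 0, -0.0005], [0, 0, 0]], [[0, 0, -0.0005], [0, 0, 0]], [[0, 0, -0.0005], [0, 0, 0]], [[0, 0, -0.0005], [0, 0, 0]], [[0, 0, -0.0005], [0, 0, 0]], [[0, 0, -0.0005], [0, 0, 0]], [[0, 0, -0.0005], [0, 0, 0]], [[0, 0, -0.0005], [0, 0, 0]]])

```text
time_s: 29.18
ee_pos: [485.7, 210.3, 156.0]
ee_rot: [-180.0, -0.0, -102.1]
force: [-0.3, -0.5, 0.6]
gripper_width: 0.6
```

drive_tool(motion=[[[0, 0, -0.0004], [0, 0, 0]], [[0, 0, -0.0004], [0, 0, 0]], [[0, 0, -0.0004], [0, 0, 0]], [[0, 0, -0.0004], [0, 0, 0]], [[0, 0, -0.0004], [0, 0, 0]], [[0, 0, 0], [0, 0, 0]], [[0, 0, 0], [0, 0, 0]], [[0, 0, 0], [0, 0, 0]], [[0, 0, 0], [0, 0, 0]], [[0, 0, 0], [0, 0, 0]]])

```text
time_s: 30.02
ee_pos: [485.7, 210.3, 154.1]
ee_rot: [-180.0, -0.0, -102.1]
force: [-0.7, 0.6, -0.3]
gripper_width: 0.6
```

drive_tool(motion=[[[0, 0, -0.0004], [0, 0, 0]], [[0, 0, -0.0004], [0, 0, 0]], [[0, 0, -0.0004], [0, 0, 0]], [[0, 0, -0.0004], [0, 0, 0]], [[0, 0, 0], [0, 0, 0]], [[0, 0, 0], [0, 0, 0]], [[0, 0, 0], [0, 0, 0]], [[0, 0, 0], [0, 0, 0]], [[0, 0, 0], [0, 0, 0]], [[0, 0, 0], [0, 0, 0]]])

```text
time_s: 30.85
ee_pos: [485.7, 210.3, 152.5]
ee_rot: [-180.0, -0.0, -102.1]
force: [-0.3, -0.2, -0.3]
gripper_width: 0.3
```

Run:
```python
from h import *
import pickle
im,p=snap('wrist','w8.png');s=env.state();print(s['ee_pos'],s['force'],s['torque'])
```

```text
[485.68855638 210.28107429 152.48175777] [ 0.37399856 -0.43212337 -0.50221989] [ 0.06575365  0.02066535 -0.02385985]
```

View pics/w8.png

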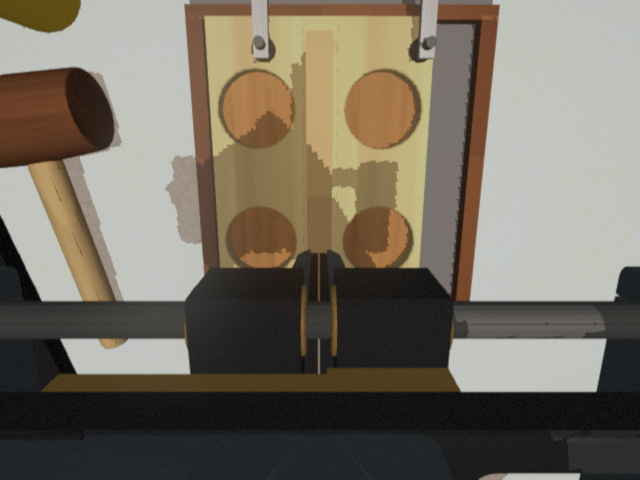

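drive_tool(motion=[[[0, 0, -0.0004], [0, 0, 0]], [[0, 0, -0.0004], [0, 0, 0]], [[0, 0, -0.0004], [0, 0, 0]], [[0, 0, -0.0004], [0, 0, 0]], [[0, 0, -0.0004], [0, 0, 0]], [[0, 0, -0.0004], [0, 0, 0]], [[0, 0, 0], [0, 0, 0]], [[0, 0, 0], [0, 0, 0]], [[0, 0, 0], [0, 0, 0]], [[0, 0, 0], [0, 0, 0]]])

```text
time_s: 31.73
ee_pos: [485.7, 210.3, 150.1]
ee_rot: [-180.0, -0.0, -102.1]
force: [0.4, 0.3, -0.3]
gripper_width: 0.6
```

Run:
```python
from h import *
im,p=snap('scene','s9.png')
im2,p2=snap('top','t9.png')
T=[(485.7,210.3,150),(485.7,210.3,155)]
for n,pp in (('s',p),('t',p2)): print(n,[proj(pp,x).round(1) for x in T])
a=cv2.imread('pics/s9.png')
cv2.imwrite('pics/z12.png',cv2.resize(a[130:300,350:480],None,fx=5,fy=3.5,interpolation=cv2.INTER_CUBIC))
```

```text
s [array([434.3, 203.5]), array([434.7, 202. ])]
t [array([209. , 285.1]), array([208.5, 285.1])]
```

View pics/z12.png

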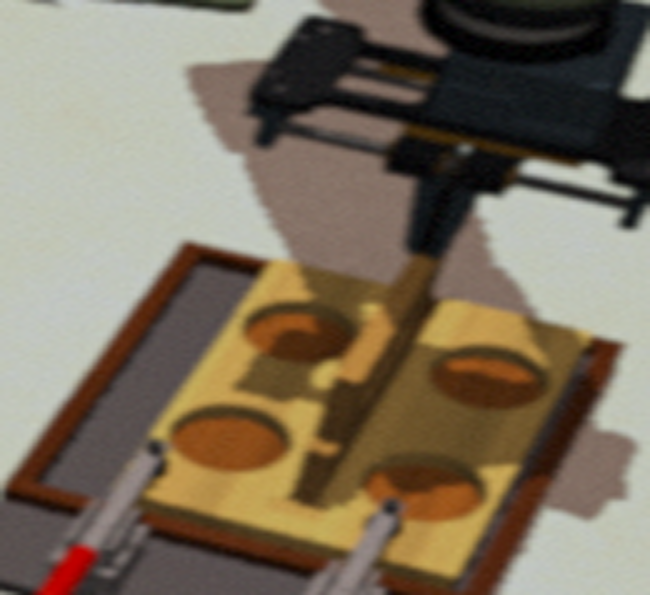

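View pics/t9.png

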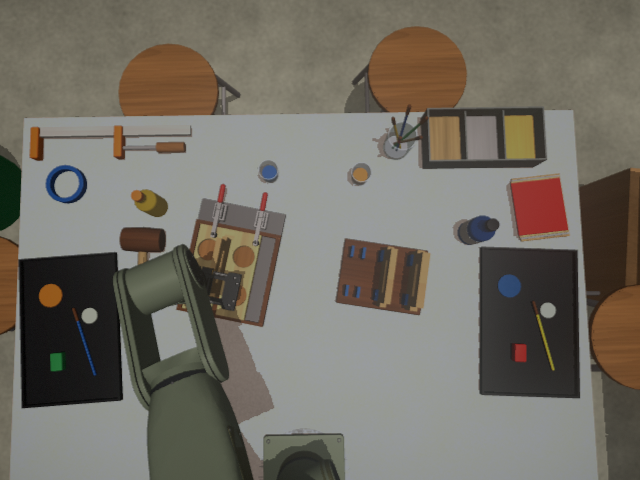

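The scene picture shows the fingertips right at the bar's top, at about (434,202), with nothing amiss. I'll ease further down.

drive_tool(motion=[[[0, 0, -0.0004], [0, 0, 0]], [[0, 0, -0.0004], [0, 0, 0]], [[0, 0, -0.0004], [0, 0, 0]], [[0, 0, -0.0004], [0, 0, 0]], [[0, 0, -0.0004], [0, 0, 0]], [[0, 0, -0.0004], [0, 0, 0]], [[0, 0, 0], [0, 0, 0]], [[0, 0, 0], [0, 0, 0]], [[0, 0, 0], [0, 0, 0]], [[0, 0, 0], [0, 0, 0]]])

```text
time_s: 32.67
ee_pos: [485.7, 210.3, 147.7]
ee_rot: [-180.0, -0.0, -102.1]
force: [0.5, 0.2, 0.2]
gripper_width: 0.7
```

Run:
```python
from h import *
import pickle
im,p=snap('wrist','w10.png');pickle.dump(p,open('w10.pkl','wb'))
a=cv2.imread('pics/w10.png')
cv2.imwrite('pics/z13.png',cv2.resize(a[0:380,250:390],None,fx=4.5,fy=1.55,interpolation=cv2.INTER_CUBIC))
cv2.imwrite('pics/z14.png',cv2.resize(a[230:380,250:390],None,fx=5,fy=4,interpolation=cv2.INTER_CUBIC))
for al in (55,65,185): 
  for z in (155,):
    g=np.array([412.3,226.0]);th=np.radians(-12.05);e=np.array([np.cos(th),np.sin(th)]);n=np.array([-e[1],e[0]])
    for l in (-6,6):
        X=g+al*e+l*n; print(al,l,proj(p,[*X,z]).round(1))
print(proj(p,env.state()['ee_pos']))
```

```text
55 -6 [330.1 312.8]
55 6 [306.3 312.8]
65 -6 [330.2 294.3]
65 6 [306.1 294.3]
185 -6 [332.3  30.9]
185 6 [304.   30.9]
[318.28735249 270.26972706]
```

View pics/z13.png

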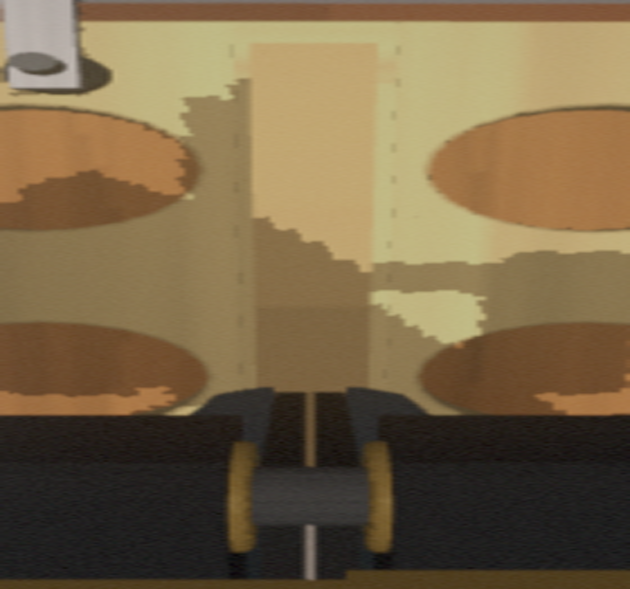

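View pics/z14.png

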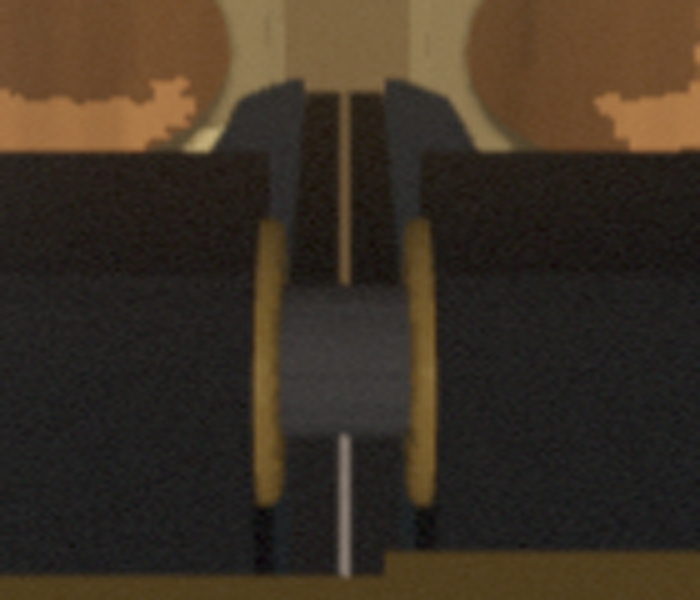

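Both bar-top widths in this wrist picture match a top at about z = 155: 28.4 px at the far end against 28.3 predicted, and 25.1 px against about 25 near the fingers. One more small probe step.

drive_tool(motion=[[[0, 0, -0.0004], [0, 0, 0]], [[0, 0, -0.0004], [0, 0, 0]], [[0, 0, -0.0004], [0, 0, 0]], [[0, 0, -0.0004], [0, 0, 0]], [[0, 0, -0.0004], [0, 0, 0]], [[0, 0, -0.0004], [0, 0, 0]], [[0, 0, 0], [0, 0, 0]], [[0, 0, 0], [0, 0, 0]], [[0, 0, 0], [0, 0, 0]], [[0, 0, 0], [0, 0, 0]]])

```text
time_s: 33.55
ee_pos: [485.7, 210.3, 145.3]
ee_rot: [-180.0, -0.0, -102.1]
force: [-0.0, -0.1, 1.2]
gripper_width: 0.8
```

drive_tool(motion=[[[0, 0, -0.0003], [0, 0, 0]], [[0, 0, -0.0003], [0, 0, 0]], [[0, 0, -0.0003], [0, 0, 0]], [[0, 0, -0.0003], [0, 0, 0]], [[0, 0, -0.0003], [0, 0, 0]], [[0, 0, 0], [0, 0, 0]], [[0, 0, 0], [0, 0, 0]], [[0, 0, 0], [0, 0, 0]], [[0, 0, 0], [0, 0, 0]], [[0, 0, 0], [0, 0, 0]]])

```text
time_s: 34.38
ee_pos: [485.7, 210.3, 143.8]
ee_rot: [-180.0, -0.0, -102.1]
force: [-0.2, 0.2, -0.3]
gripper_width: 0.7
```

Run:
```python
from h import *
im,p=snap('scene','s11.png')
g=np.array([412.3,226.0]);th=np.radians(-12.05);e=np.array([np.cos(th),np.sin(th)])
for al,z in [(55,155),(75,155),(91,155),(185,155),(195,40),(45,40),(55,120),(195,85)]: print(al,z,proj(p,[*(g+al*e),z]).round(1))
a=cv2.imread('pics/s11.png');b=cv2.imread('pics/s7.png')
c=lambda a:cv2.resize(a[185:285,390:460],None,fx=5.6,fy=5.6,interpolation=cv2.INTER_CUBIC)
cv2.imwrite('pics/z15.png',np.hstack([c(b),c(a)]))
```

```text
55 155 [437.5 195.9]
75 155 [434.8 202. ]
91 155 [432.6 206.9]
185 155 [419.  237.3]
195 40 [409.8 272.8]
45 40 [430.2 226.1]
55 120 [434.7 206.5]
195 85 [412.7 260.7]
```

View pics/z15.png

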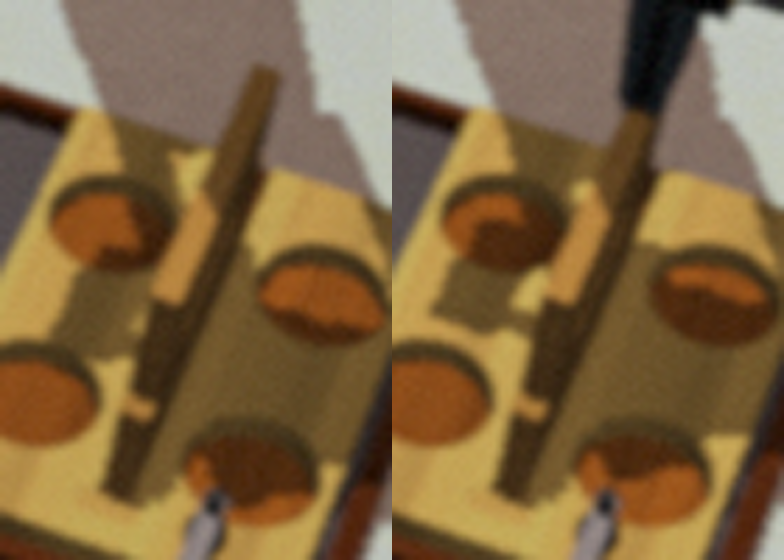

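I'm dropping the probe. The force stayed at zero, the panel hasn't moved in the scene picture, and the floor contact felt earlier already fixes its height. I'll go up clear and take a last look.

drive_tool(motion=[[[0, 0, 0.004], [0, 0, 0]], [[0, 0, 0.008], [0, 0, 0]], [[0, 0, 0.015], [0, 0, 0]], [[0, 0, 0.02], [0, 0, 0]], [[0, 0, 0.02], [0, 0, 0]], [[0, 0, 0.02], [0, 0, 0]], [[0, 0, 0.02], [0, 0, 0]], [[0, 0, 0.02], [0, 0, 0]], [[0, 0, 0.012], [0, 0, 0]], [[0, 0, 0.005], [0, 0, 0]]])

```text
time_s: 35.27
ee_pos: [486.6, 210.7, 290.9]
ee_rot: [-179.8, 0.2, -102.1]
force: [0.3, 0.4, -0.0]
gripper_width: 0.2
```

Run:
```python
from h import *
import pickle
env.grab_frame('wrist');im,p=snap('wrist','w12.png');pickle.dump(p,open('w12.pkl','wb'))
s=env.state();print(s['time_s'],s['ee_pos'],s['force'])
im,p2=snap('scene','s12.png')
b=cv2.imread('pics/s12.png')
cv2.imwrite('pics/z16.png',cv2.resize(b[140:300,190:480],None,fx=2.7,fy=2.7,interpolation=cv2.INTER_CUBIC))
a=cv2.imread('pics/w12.png')
cv2.imwrite('pics/z17.png',cv2.resize(a[0:270,230:410],None,fx=4,fy=2.2,interpolation=cv2.INTER_CUBIC))
```

```text
35.3667 [486.05896827 210.44846235 289.06461871] [-0.52655944 -0.7236156   0.06033914]
```

View pics/z16.png

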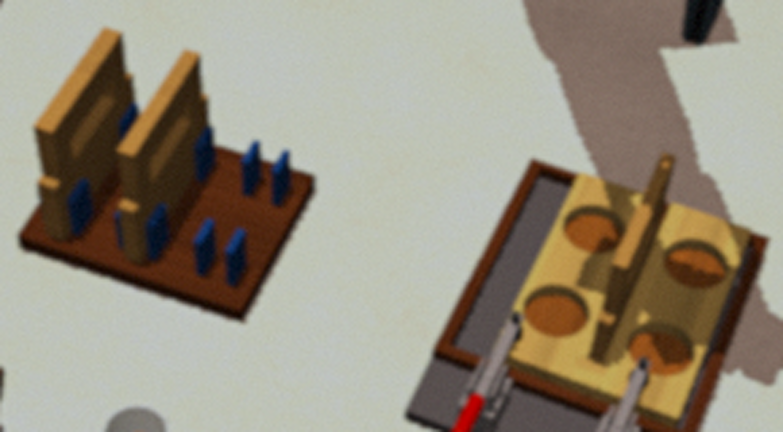

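View pics/z17.png

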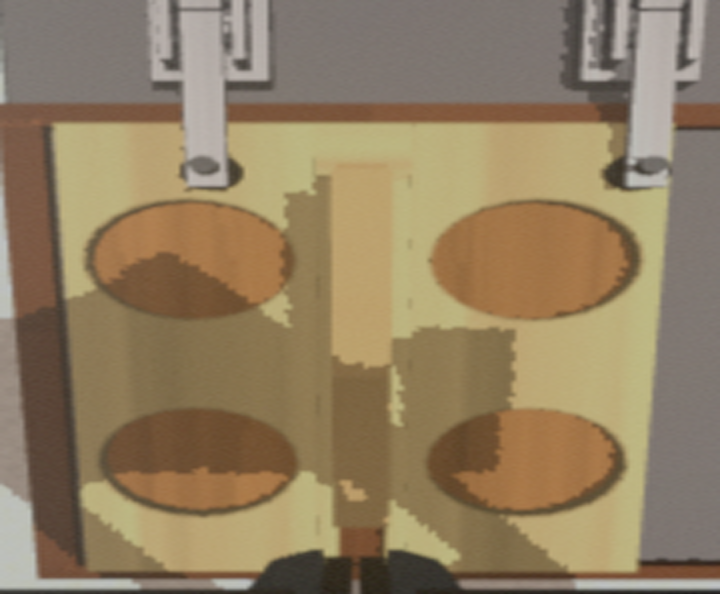

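Run:
```python
from h import *
import pickle
p=pickle.load(open('w12.pkl','rb'))
g=np.array([412.3,226.0]);th=np.radians(-12.05);e=np.array([np.cos(th),np.sin(th)]);n=np.array([-e[1],e[0]])
for al in (55,185):
    for l in (6,-6):
        u,v=proj(p,[*(g+al*e+l*n),155]);print(al,l,((u-230)*4).round(),(v*2.2).round())
for al,z in((195,85),(195,40)):
    u,v=proj(p,[*(g+al*e),z]);print(al,z,((u-230)*4).round(),(v*2.2).round())
```

```text
55 6 329.0 528.0
55 -6 385.0 528.0
185 6 326.0 172.0
185 -6 388.0 172.0
195 85 357.0 169.0
195 40 357.0 182.0
```

The bar's near end is at row 527, against 528 predicted for a butted, seated panel. The other two panels are standing in their bays. Handing in.

Run:
```python
from workcell import env
print(env.job_done())
```

```text
the job is handed in; nothing more can be done
None
```

The 12 mm panel is in the caddy groove, hand hole up, pressed down, slid to the closed far end and let go standing upright. I handed the job in at about 35 s.

- **Finding the panel:** I pinched only the left (+y) panel. It read 11.9 mm, and camera widths put the other two at about 15 and 18 mm. They still stand in their bays.
- **Groove and pressing down:** With the panel lined up from the camera, it went straight in. The groove floor was felt at the expected height, and I pressed with up to about 20 N. No wrist reading came near 60 N.
- **Butting:** I slid the panel about 24 mm, until further pushing no longer moved it.
- **Last pictures:** The near end of the panel's bar was within a pixel of where a seated, butted panel should be. The scene picture shows it upright with no gap at the far end.

Two checks did not settle cleanly:
- **Touch on the bar's top:** A light touch with shut fingers never registered a force. By my geometry the fingertips were already about 11 mm below the bar's top, which I can't explain. I dropped that probe; the panel had not moved.
- **Far edge of the bar:** In the last wrist picture it read about 4 mm past the expected spot. I put that down to a like-coloured patch on the base there.

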